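# Sweep the brass offcuts off the jeweller's board into the scrap tray

### The job

Three solid brass offcuts (a small bar, a disc and an L-shaped angle) lie on the dark board. With the closed fingers sweep each of them along the board and over its edge into the low scrap tray that stands against one side of the board; do not pick them up. Leave the vial, the ring and the punch that stand among them, and everything else on the bench, where they are.

Things in the scene. Friction and masses are not known exactly. Their poses are not given: they have to be found in the camera images.
- board: Dark flat iron board, 240 x 240 mm, 30 mm thick, fixed to the bench, turned up to 0.25 rad. Origin at the centre of its underside: its top is at z = 30 mm. The tray stands along its +y or its -y side (board frame), on either one from run to run; the bur block on the other.
- tray: Low open aluminium tray, 230 mm along its x, 110 mm along its y, 22 mm high, walls 4 mm, floor 4 mm thick, fixed to the bench parallel to the board, its long side 3 mm from the board's edge (its centre is 178 mm from the board's centre), so that its rim lies 8 mm below the board's top. Origin at the centre of its underside.
- bur_block: Wooden block 200 mm (x) x 80 mm (y) x 26 mm with rows of small steel burs, 44 mm high in all, fixed beside the board on the side away from the tray, its centre 178 mm from the board's centre. Origin at the centre of its underside.
- bar_center (a point): Centre of the brass bar offcut, 30 (x) x 20 (y) x 10 mm thick, about 50 g, loose and flat on the board (this point is 5 mm above the board), any yaw. The three offcuts swap places: two lie one behind the other 80 to 120 mm apart along the board's y on its -x half, one on its +x half; all 50 to 80 mm to the side (board x) of the board's middle line.
- disc_center (a point): Centre of the brass disc offcut, 26 mm in diameter, 10 mm thick, about 45 g, flat on the board, this point 5 mm above it.
- angle_center (a point): Brass L-shaped offcut, 10 mm thick, about 50 g, flat on the board, any yaw; this point is its centre of mass, 5 mm above the board. Two arms 30 mm long outside and 12 mm wide; the outer corner is at (-11.6, -11.6) mm, the arm ends at (18.4, -11.6) and (-11.6, 18.4) mm in this point's x, y.
- bar: The same bar; origin at the centre of its underside.
- disc: The same disc; origin at the centre of its underside.
- angle: The same angle; origin on its underside below its centre of mass.
- vial: Small closed amber glass vial with a black cap, standing on the board, 28 mm in diameter, 45 mm high, about 50 g. Origin at its underside. Vial, ring and punch swap places; they stand in a row within 10 mm of the board's middle line (board x = 0), about 70 mm apart. Not to be moved.
- ring: Finished brass ring lying flat on the board in that row, 24 mm outside, 18 mm inside, 7 mm high. Origin at the centre of its underside. Not to be moved.
- punch: Steel doming punch standing upright on the board in that row, 20 mm in diameter, 42 mm high. Origin at its underside. Not to be moved.
- caliper: Steel caliper lying on the bench at the robot's right, about 180 mm long, 12 mm high. Origin near its middle. Not to be moved.
- flux_bottle: Clear plastic bottle with white cap on the bench at the right beyond the board, 48 mm in diameter, 120 mm high. Origin at its underside. Not to be moved.
- pickle_pan: Dark steel pan at the left of the bench, 110 mm in diameter, 40 mm high. Origin at its underside. Not to be moved.

How it is judged:
By the outcome, as a careful person would: the job done as asked, in the order asked, and still so for the second after the job is handed in, with the robot touching nothing.
It also fails if it takes over 72 s, if anything falls off the work surface, if the arm or the gripper's body presses on something with over 40 N, if the wrist force passes 120 N, or if a joint passes its speed limit or range.

### The arm

A 6-joint arm with a two-finger parallel gripper is mounted at the origin on the work surface. World frame = base frame: x ahead of the robot, y to its left, z up, the work surface at z = 0. Lengths are in m, angles in rad, forces in N, time in s.
With the tool pointing down it reaches from about 0.325 to 0.875 m from the base axis. Payload 4.4 kg.
Tool frame: the origin (TCP) lies between the finger pads; the fingertips stand 8 mm ahead of it and the grasp point (between the pads) lies 11 mm behind it; z points along the fingers, y is the line along which they close (so a half turn about z gives the same grasp; the last joint's range is limited). The gripper opens to 85 mm and grips with 20 to 120 N. Pads are 22 mm wide; open, the fingers measure 114 mm over their backs; the gripper's body (76 mm by 85 mm) begins 54 mm behind the grasp point. The pads swing forward as they close: fully open they stand 13 mm farther back than shut.
Start: joints at [1.079, 0.207, 1.542, -0, 1.393, -0.15], TCP at [0.192, 0.542, 0.239] pointing down, gripper open.
Joint ranges: [-2.73, 2.73], [-0.86, 2.22], [0.23, 2.46], [-1.11, 4.25], [0.08, 2.63], [-2.82, 2.82]. Speed limits (rad/s): [2.79, 2.79, 3.14, 3.14, 3.14, 3.14].

### API

Orientations are given as a unit quaternion [w, x, y, z].
In Python, from station import manip, optics, job gives the robot as it stands.
- The arm moves only by the tool drive_tool, never from a script. Its argument "moves" is one flat list of numbers, 6 for each row, row after row: the shift along the tool's x, y, z in units of 200 mm (1.0 is 200 mm), then the turn, a rotation vector about the tool's x, y, z in units of pi rad (1.0 is pi rad). A call has 1 to 20 rows; each row shifts and turns the commanded pose from where the row before left it, along the tool's axes as they then stand; what a row does not reach is not made up. A row lasts 1/12 s, in which the tool goes at most 41.7 mm and 7.16 degrees, less where a joint would pass 70% of its speed; a pose out of reach is approached as far as the arm can. A call with a number of a shift or a turn outside -1 to 1 is refused whole. A call with a gripper value outside its range is refused whole. "fingers" is the closure, from -1 (fully open) to 1 (shut), so that 0 is half open, set as the call begins (left out, the last holds). The fingers move at their own pace and stop on an object; "squeeze" is the grip in N (left out, the last holds). Time passes only in rows, so rows that do not move let the fingers close. It gives the time, the measured TCP pose, the force, the opening and the grip force at its end, in the units of the state.
- manip.observe(): the state, without advancing time (a new reading comes with each control period).
- optics.camera(name): name is "side" or "top" or "wrist"; returns a dict with "color" (480x640x3 uint8, red, green, blue), "vertical_fov" (degrees; the focal length in pixels is half the picture's height over the tangent of half this angle, whatever the lens; pixels are square), "cx", "cy" (the principal point, pixels), "dist_coeffs" ([k1, k2, p1, p2, k3] as OpenCV has them; the pictures are not rectified), "position" and "rotation" of the camera in the world; the wrist camera has in their place "hand_eye" (4x4, takes a point from camera to tool coordinates, whose origin is the TCP and whose axes are the flange's). Camera axes: x right, y down, z forward; pixel columns grow to the right and rows downward; lengths in m; the calibration is good to about 2 mm. A picture is of the moment at which its call begins: read the wrist's pose just before it. There is no depth.
- job.job_done(): hands the job in; it is judged then, once.
The state is a dict: "t": time; "qpos": joint angles; "joint_velocities": joint speeds; "joint_torque": joint torques, N m; "eef_pos": TCP position; "tcp_rot": TCP orientation; "ft_force": force on the tool from outside, world axes, zero at the start; "wrist_torque": the same for the moment, N m; "gripper_width": finger opening in m; "gripper_force": force on a finger pad.
Only numpy, scipy, OpenCV 4.12 (cv2) and the standard library are available. Lean on these libraries where they do the work, as an engineer would, in place of code of your own. Each camera call takes 0.05 s, during which the arm holds its last target. There are 200 camera calls.

## Working session

There is one attempt and no reset: what is moved stays moved. The work goes in short steps, Python scripts to look and compute and a tool call to move; the robot and the scene stay as the last step left them, time stands still between calls to the robot, and variables do not carry over. Pictures are saved under pics/ and viewed, at most 10 in all, crops included, and the job is handed in when it is done.

Besides the shell and the picture viewer there is one more tool, called after "Emit:" as name(argument=value, ...) on one line, values as JSON. drive_tool: Moves the arm, as the interface text tells. Shifts and turns lie within -1 to 1; 1 stands for 200 mm of shift or pi rad of turn. Its arguments: {"type":"object","properties":{"moves":{"type":"array","items":{"type":"number","minimum":-1,"maximum":1}},"fingers":{"type":"number"},"squeeze":{"type":"number"}},"required":["moves"]}

```bash
mkdir -p pics; ls; python3 - <<'E'
from station import manip, optics
import cv2
s=manip.observe();print(s)
for n in["top","side"]:
    c=optics.camera(n);cv2.imwrite(f"pics/{n}0.png",c["color"][:,:,::-1])
    print({k:v for k,v in c.items() if k!="color"})
E
```

```text
pics
{'t': 0.0, 'qpos': array([ 1.07949962e+00,  2.07431244e-01,  1.54299426e+00, -6.44555934e-06,
        1.39347772e+00, -1.50514690e-01]), 'joint_velocities': array([ 0.00013245,  0.00105657, -0.00055384,  0.00117439,  0.00126474,
       -0.00061671]), 'joint_torque': array([ 1.86022658e-04, -3.83011472e+01, -2.91606081e+01, -1.52694101e-04,
        1.02584847e-02,  1.80310806e-06]), 'eef_pos': array([0.19184133, 0.54125727, 0.23810023]), 'tcp_rot': array([-3.61397994e-04,  1.69567032e-01,  9.85517979e-01, -1.09730996e-03]), 'ft_force': array([-0.99623491,  0.07517179,  1.06953389]), 'wrist_torque': array([ 0.00388966,  0.02781793, -0.0048791 ]), 'gripper_force': 0.0, 'gripper_width': 0.08549778120401283}
{'vertical_fov': 43.16895895394114, 'cx': 323.7016611020805, 'cy': 235.05090722721403, 'dist_coeffs': array([-0.05759539,  0.        ,  0.        ,  0.        ,  0.        ]), 'position': array([0.46416764, 0.03394454, 1.32133182]), 'rotation': array([-0.02397676,  0.71099721, -0.70204574,  0.03224692])}
{'vertical_fov': 55.018425452747216, 'cx': 312.9203768117066, 'cy': 239.28125192871357, 'dist_coeffs': array([-0.09769736,  0.        ,  0.        ,  0.        ,  0.        ]), 'position': array([ 0.23491125, -0.80614292,  0.65587951]), 'rotation': array([-0.46641534,  0.86266496, -0.1774565 ,  0.08231098])}
```

View pics/top0.png

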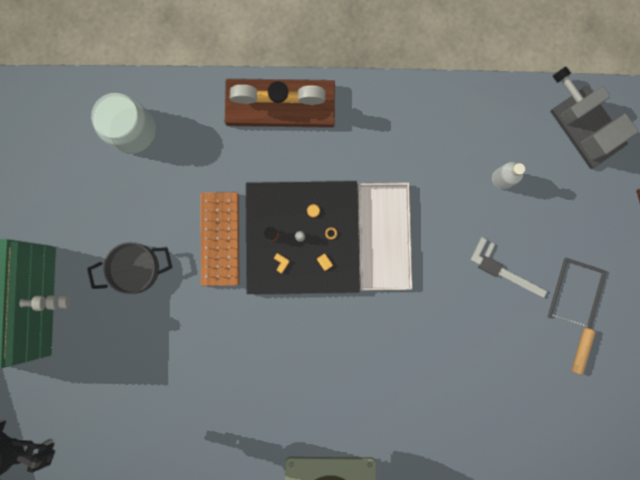

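View pics/side0.png

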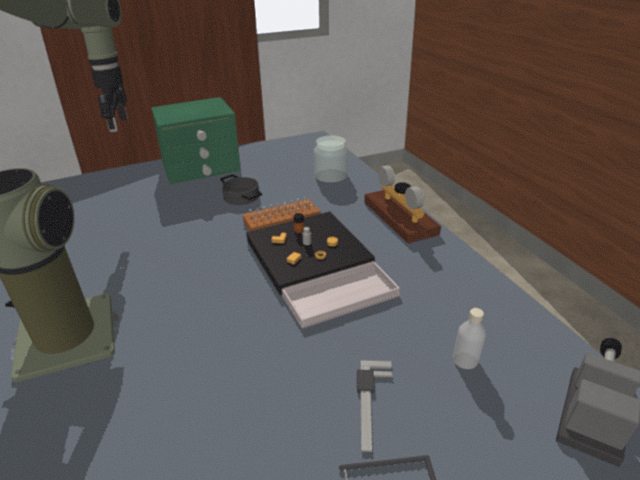

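The tray is on the right, the -y side. The angle is at (281,263), the bar at (325,262), the disc at (313,211), the ring at (331,233), the punch at (300,236) and the vial at (271,234).

```bash
cat >h.py <<'E'
import numpy as np, cv2
from station import manip, optics
from scipy.spatial.transform import Rotation as R
def rot(q): return R.from_quat(np.r_[q[1:],q[0]]).as_matrix()
def shot(name):
    s=manip.observe(); c=optics.camera(name)
    f=240/np.tan(np.radians(c["vertical_fov"]/2))
    K=np.array([[f,0,c["cx"]],[0,f,c["cy"]],[0,0,1]])
    if name=="wrist":
        T=np.asarray(c["hand_eye"]); Rt=rot(s["tcp_rot"])
        P=s["eef_pos"]+Rt@T[:3,3]; Rm=Rt@T[:3,:3]
    else: P,Rm=c["position"],rot(c["rotation"])
    return c["color"],(K,np.asarray(c["dist_coeffs"]),P,Rm)
def ray(px,cam,z):
    K,d,P,Rm=cam
    u=cv2.undistortPoints(np.float64(px).reshape(-1,1,2),K,d)[:,0]
    v=np.c_[u,np.ones(len(u))]@Rm.T
    return (P+v*((z-P[2])/v[:,2])[:,None])[:,:2]
def blobs(img,lo,hi,amin):
    m=cv2.inRange(cv2.cvtColor(img,cv2.COLOR_RGB2HSV),lo,hi)
    return [c for c in cv2.findContours(m,cv2.RETR_EXTERNAL,cv2.CHAIN_APPROX_NONE)[0] if cv2.contourArea(c)>amin]
E
python3 - <<'E'
from h import *
img,cam=shot("top")
b=[c for c in blobs(img,(0,0,0),(180,255,45),2000) if cv2.pointPolygonTest(c,(290,210),False)>0]
for c in b:
    w=ray(c[:,0],cam,.03).astype(np.float32); print("board",cv2.minAreaRect(w))
for c in blobs(img,(12,120,150),(35,255,255),20):
    w=ray(c[:,0],cam,.04).astype(np.float32); M=cv2.moments(c)
    print((M["m10"]/M["m00"],M["m01"]/M["m00"]),ray([M["m10"]/M["m00"],M["m01"]/M["m00"]],cam,.04),cv2.minAreaRect(w))
E
```

```text
(582.7212121212121, 350.4064935064935) [[ 0.32770428 -0.53392704]] ((0.3277438282966614, -0.5341517329216003), (0.02177143096923828, 0.0934859961271286), 72.90180206298828)
(324.1133069828722, 261.6587615283267) [[0.51003562 0.01801304]] ((0.5098910331726074, 0.017926014959812164), (0.03104369156062603, 0.021087653934955597), 34.434974670410156)
(281.06216931216926, 262.36375661375655) [[0.5073854  0.10885214]] ((0.5063412189483643, 0.11341055482625961), (0.031198395416140556, 0.031425345689058304), 59.93138122558594)
(330.7063492063492, 232.94642857142858) [[0.57106032 0.00477479]] ((0.570962131023407, 0.004148344974964857), (0.021282989531755447, 0.02120678685605526), 0.6809307932853699)
(312.78560250391234, 210.2754303599374) [[0.61891197 0.04341665]] ((0.6189817190170288, 0.04348921403288841), (0.024133944883942604, 0.025662805885076523), 45.93772888183594)
(218.49190887666927, 238.4888714323121) [[0.55615789 0.24223007]] ((0.5567110776901245, 0.24244654178619385), (0.19409321248531342, 0.07466904073953629), 1.3998931646347046)
(292.20661157024796, 97.03581267217629) [[0.86503071 0.09136227]] ((0.8650954961776733, 0.09287112951278687), (0.01779324747622013, 0.023781411349773407), 0.8406500220298767)
(262.287037037037, 95.54629629629629) [[0.86744221 0.15614976]] ((0.8675759434700012, 0.15462130308151245), (0.020028183236718178, 0.026156075298786163), 0.7645090818405151)
```

```bash
python3 - <<'E'
from h import *
img,cam=shot("top")
g=cv2.cvtColor(img,cv2.COLOR_RGB2GRAY)
print(g[200,230:262],g[200,350:365])
m=(g<60).astype(np.uint8); m[:, :205]=0; m[:170]=0;m[310:]=0;m[:,420:]=0
for z,c in [(.03,max(cv2.findContours(m,cv2.RETR_EXTERNAL,cv2.CHAIN_APPROX_NONE)[0],key=cv2.contourArea))]:
    r=cv2.minAreaRect(ray(c[:,0],cam,z).astype(np.float32)); print(r)
    print(cv2.boxPoints(r))
E
```

```text
[127 124 130 133 135 131 121  93  76  88  94  94  96  96  92  79  61  54
  52  54  52  53  54  54  52  54  52  54  51  53  53  53] [ 52  53  52  53  52  53  54  68 105 142 152 159 163 162 162]
((0.5625550150871277, 0.06527349352836609), (0.2362358123064041, 0.23700515925884247), 1.6795674562454224)
[[ 0.4410146   0.18026315]
 [ 0.44796115 -0.05664019]
 [ 0.68409544 -0.04971616]
 [ 0.6771489   0.18718717]]
```

Emit:
drive_tool(moves=[-0.144,-0.1094,0,0,0,0,-0.144,-0.1094,0,0,0,0,-0.144,-0.1094,0,0,0,0,-0.144,-0.1094,0,0,0,0,-0.144,-0.1094,0,0,0,0,-0.144,-0.1094,0,0,0,0,-0.144,-0.1094,0,0,0,0,-0.144,-0.1094,0,0,0,0,-0.144,-0.1094,0,0,0,0,-0.144,-0.1094,0,0,0,0,-0.144,-0.1094,0,0,0,0,-0.144,-0.1094,0,0,0,0,-0.144,-0.1094,0,0,0,0,-0.144,-0.1094,0,0,0,0,-0.144,-0.1094,0,0,0,0,-0.144,-0.1094,0,0,0,0], fingers=1)

```text
t: 1.53
eef_pos: [0.51, 0.0562, 0.2392]
tcp_rot: [-0.0, 0.17, 0.985, 0.0]
ft_force: [0.3, 0.5, 0.2]
gripper_width: 0.0001
gripper_force: 0.0
```

Emit:
drive_tool(moves=[0,0,0,0,0,0.0347,0,0,0,0,0,0.0347,0,0,0,0,0,0.0347,0,0,0,0,0,0.0347,0,0,0,0,0,0.0347,0,0,0,0,0,0.0347,0,0,0,0,0,0.0347,0,0,0,0,0,0.0347,0,0,0,0,0,0.0347,0,0,0,0,0,0.0347,0,0,0,0,0,0.0347,0,0,0,0,0,0])

```text
t: 2.53
eef_pos: [0.5093, 0.058, 0.239]
tcp_rot: [-0.0, 0.697, 0.717, -0.0]
ft_force: [1.4, 0.2, -0.2]
gripper_width: -0.0
gripper_force: 0.0
```

```bash
python3 - <<'E'
from h import *
img,cam=shot("wrist"); cv2.imwrite("pics/w1.png",img[:,:,::-1])
s=manip.observe(); print(s["t"],s["eef_pos"],rot(s["tcp_rot"]).round(4),s["gripper_width"],cam[2])
for c in blobs(img,(12,120,120),(35,255,255),150):
    M=cv2.moments(c);p=[M["m10"]/M["m00"],M["m01"]/M["m00"]]
    print(p,ray(p,cam,.04),cv2.minAreaRect(ray(c[:,0],cam,.04).astype(np.float32)))
E
```

```text
2.5833 [0.50931307 0.05798671 0.23904595] [[-3.300e-02  9.995e-01 -5.000e-04]
 [ 9.995e-01  3.300e-02  1.000e-04]
 [ 1.000e-04 -5.000e-04 -1.000e+00]] 1.0185845552933405e-06 [0.50686567 0.1322362  0.3746477 ]
[393.5016501650165, 269.4218921892189] [[0.57106085 0.00721558]] ((0.5710991621017456, 0.007377134636044502), (0.023810984566807747, 0.026391146704554558), 4.003592014312744)
[324.7546785251065, 254.43098017417083] [[0.51036239 0.01932261]] ((0.510281503200531, 0.019135210663080215), (0.032470885664224625, 0.023407086730003357), 35.4091682434082)
[452.3025036209393, 229.644527208773] [[0.61855905 0.04480141]] ((0.6185520887374878, 0.044529274106025696), (0.0265937689691782, 0.029764102771878242), 48.97184753417969)
[325.12179487179486, 148.08119658119656] [[0.50799062 0.10943353]] ((0.5069756507873535, 0.11378179490566254), (0.03159906342625618, 0.031530920416116714), 58.164546966552734)
[393.729839924016, 14.916324970463549] [[0.55605005 0.20838336]] ((0.5567880272865295, 0.20847709476947784), (0.19050012528896332, 0.021532805636525154), 2.157388210296631)
```

View pics/w1.png

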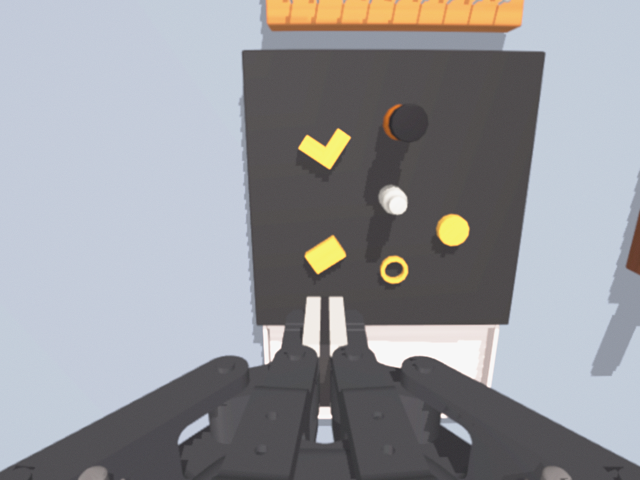

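Both cameras agree to within 2 mm. The bar is at (325,254), the angle at (325,148), the disc at (452,230) and the ring at (394,269). The fingers are shut, and -tool x points at the tray.

Emit:
drive_tool(moves=[0,0,0.1238,0,0,0,0,0,0.1238,0,0,0,0,0,0.1238,0,0,0,0,0,0.1238,0,0,0,0,0,0.1238,0,0,0,0,0,0.1238,0,0,0,0,0,0.1238,0,0,0,0,0,0.0619,0,0,0,0,0,0.0619,0,0,0,0,0,0,0,0,0,0,0,0,0,0,0])

```text
t: 3.5
eef_pos: [0.5092, 0.058, 0.0407]
tcp_rot: [-0.0, 0.695, 0.719, -0.0]
ft_force: [0.7, 0.6, -0.8]
gripper_width: -0.0
gripper_force: 0.0
```

Emit:
drive_tool(moves=[-0.03,0,0,0,0,0,-0.03,0,0,0,0,0,-0.03,0,0,0,0,0,-0.03,0,0,0,0,0,-0.03,0,0,0,0,0,-0.03,0,0,0,0,0,-0.03,0,0,0,0,0,-0.03,0,0,0,0,0,-0.03,0,0,0,0,0,-0.03,0,0,0,0,0,-0.03,0,0,0,0,0,-0.03,0,0,0,0,0])

```text
t: 4.5
eef_pos: [0.5117, -0.0146, 0.0412]
tcp_rot: [-0.0, 0.696, 0.718, -0.0]
ft_force: [-0.2, 0.4, 0.4]
gripper_width: 0.0001
gripper_force: 0.3
```

```bash
python3 - <<'E'
from h import *
img,cam=shot("wrist"); a=img
img2,cam2=shot("top")
for i,c,n in[(img,cam,'w'),(img2,cam2,'t')]:
  for b in blobs(i,(12,120,120),(35,255,255),40):
    M=cv2.moments(b);p=[M["m10"]/M["m00"],M["m01"]/M["m00"]]
    print(n,np.round(p),ray(p,c,.04).round(4))
cv2.imwrite("pics/w2.png",a[:,:,::-1])
E
```

```text
w [278. 346.] [[ 0.4938 -0.0237]]
w [487. 276.] [[0.5698 0.0069]]
w [619. 181.] [[0.6108 0.0432]]
w [332.   5.] [[0.5105 0.093 ]]
t [281. 262.] [[0.5079 0.1088]]
t [313. 210.] [[0.6191 0.0432]]
t [219. 239.] [[0.5561 0.2412]]
t [292.  97.] [[0.8645 0.0927]]
t [263.  96.] [[0.8669 0.1553]]
```

View pics/w2.png

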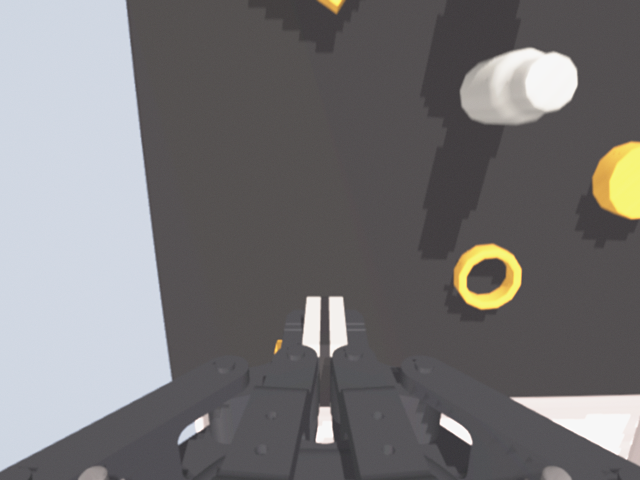

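The pads hold the bar roughly centred: its left corner shows at (278,346), and the ring is clear. I'll push on over the edge.

Emit:
drive_tool(moves=[-0.025,0,0,0,0,0,-0.025,0,0,0,0,0,-0.025,0,0,0,0,0,-0.025,0,0,0,0,0,-0.025,0,0,0,0,0,-0.025,0,0,0,0,0,-0.025,0,0,0,0,0,-0.025,0,0,0,0,0,-0.025,0,0,0,0,0,-0.025,0,0,0,0,0,0,0,0,0,0,0,0,0,0,0,0,0])

```text
t: 5.6
eef_pos: [0.5133, -0.0643, 0.0412]
tcp_rot: [-0.0, 0.696, 0.718, 0.0]
ft_force: [0.1, -0.3, 0.3]
gripper_width: -0.0001
gripper_force: 0.0
```

```bash
cat >look.py <<'E'
from h import *
import sys
for n in("top","side"):
  i,c=shot(n); cv2.imwrite(f"pics/{n}{sys.argv[1]}.png",(cv2.resize(i[190:340,220:420],None,fx=4,fy=4))[:,:,::-1])
  for b in blobs(i,(12,120,120),(35,255,255),30):
    M=cv2.moments(b);p=[M["m10"]/M["m00"],M["m01"]/M["m00"]]
    q=[ray(p,c,z)[0].round(4) for z in(.04,.014)]
    if .42<q[0][0]<.72 and q[0][1]<.2: print(n,np.round(p),*q,cv2.contourArea(b))
E
python3 look.py 2
```

```text
top [281. 262.] [0.5079 0.1089] [0.5088 0.1104] 146.5
top [331. 233.] [0.5713 0.005 ] [0.5735 0.0044] 100.0
top [313. 210.] [0.6191 0.0432] [0.6223 0.0434] 119.5
side [311. 294.] [ 0.4969 -0.1272] [ 0.5079 -0.0985] 91.5
side [279. 238.] [0.5057 0.1006] [0.5171 0.1388] 85.5
```

View pics/side2.png

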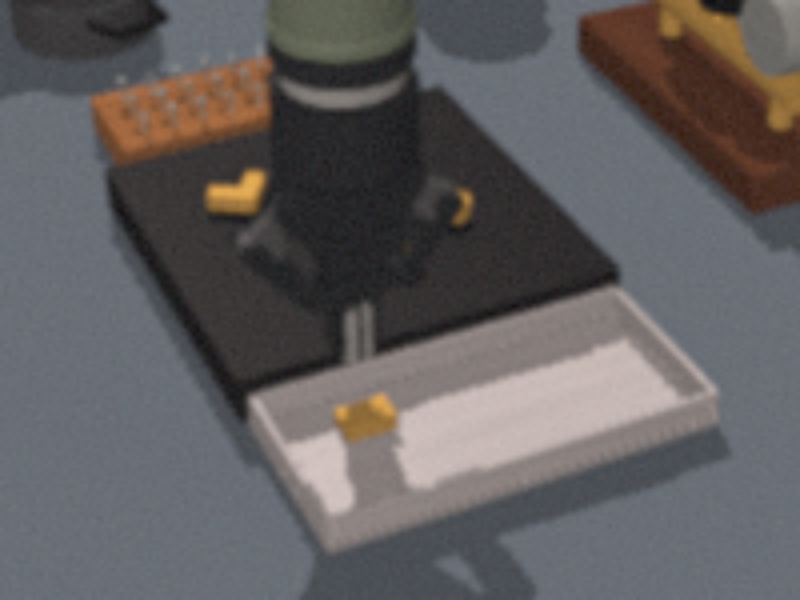

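The bar lies flat in the tray, at crop pixel (365,417). The angle is next: its open side faces +y, so the fingers will sit in the notch.

Emit:
drive_tool(moves=[0,0,-0.1,0,0,0,0,0,-0.1,0,0,0,0,0,-0.1,0,0,0,0,0,-0.1,0,0,0,0.153,0,0,0,0,0,0.153,0,0,0,0,0,0.153,0,0,0,0,0,0.153,0,0,0,0,0,0.153,0,0,0,0,0,0.153,0,0,0,0,0,0.153,0,0,0,0,0,0,0,0,0,0,0,0,0,0,0,0,0])

```text
t: 6.78
eef_pos: [0.5061, 0.1518, 0.1211]
tcp_rot: [0.0, 0.695, 0.719, -0.0]
ft_force: [-0.3, -0.0, -0.6]
gripper_width: -0.0003
gripper_force: 0.0
```

Emit:
drive_tool(moves=[0,0,0.1,0,0,0,0,0,0.1,0,0,0,0,0,0.1,0,0,0,0,0,0.05,0,0,0,0,0,0.05,0,0,0,0,0,0,0,0,0,0,0,0,0,0,0])

```text
t: 7.37
eef_pos: [0.5067, 0.1497, 0.0411]
tcp_rot: [-0.0, 0.696, 0.718, -0.0]
ft_force: [0.5, -0.2, 0.3]
gripper_width: 0.0001
gripper_force: 0.0
```

Emit:
drive_tool(moves=[-0.03,0,0,0,0,0,-0.03,0,0,0,0,0,-0.03,0,0,0,0,0,-0.03,0,0,0,0,0,-0.03,0,0,0,0,0,-0.03,0,0,0,0,0,-0.03,0,0,0,0,0,-0.03,0,0,0,0,0,-0.03,0,0,0,0,0,-0.03,0,0,0,0,0,-0.03,0,0,0,0,0,-0.03,0,0,0,0,0,-0.03,0,0,0,0,0,-0.03,0,0,0,0,0])

```text
t: 8.53
eef_pos: [0.5094, 0.0657, 0.0413]
tcp_rot: [0.0, 0.696, 0.718, 0.0]
ft_force: [0.2, 1.9, 3.0]
gripper_width: -0.0002
gripper_force: 1.6
```

```bash
python3 look.py 3
```

```text
top [374. 264.] [ 0.5075 -0.0886] [ 0.5083 -0.0911] 77.0
top [313. 210.] [0.6191 0.0432] [0.6223 0.0434] 119.5
side [311. 294.] [ 0.4964 -0.1278] [ 0.5075 -0.0992] 85.0
side [320. 254.] [ 0.5694 -0.005 ] [0.5835 0.0288] 56.5
side [289. 251.] [0.5077 0.0383] [0.5192 0.074 ] 83.5
side [332. 241.] [0.6174 0.0352] [0.6335 0.0707] 69.5
```

View pics/side3.png

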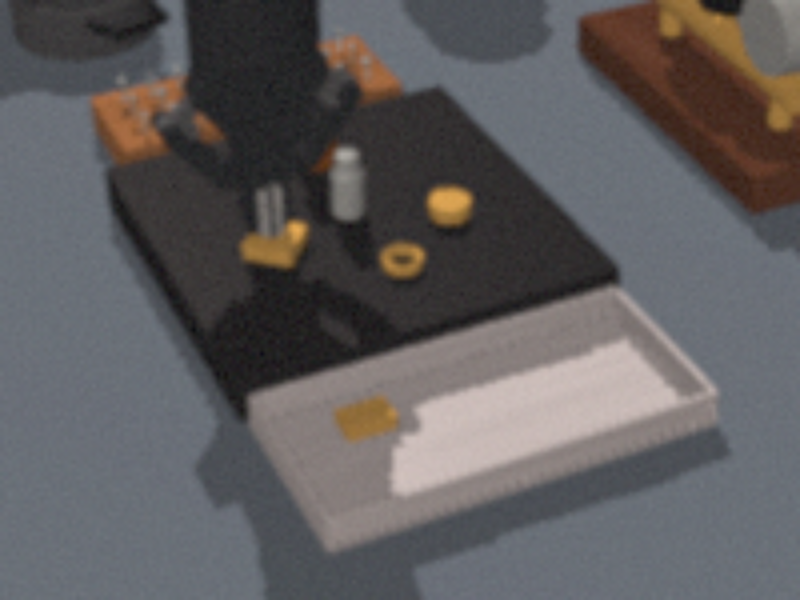

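The angle sits in front of the fingers, with its notch caging them. The bar in the tray lies straight ahead, so I'll slant the sweep slightly to +x. That keeps the angle from landing on the bar and still leaves the ring clear.

Emit:
drive_tool(moves=[-0.03,0.007,0,0,0,0,-0.03,0.007,0,0,0,0,-0.03,0.007,0,0,0,0,-0.03,0.007,0,0,0,0,-0.03,0.007,0,0,0,0,-0.03,0.007,0,0,0,0,-0.03,0.007,0,0,0,0,-0.03,0.007,0,0,0,0,-0.03,0.007,0,0,0,0,-0.03,0.007,0,0,0,0,-0.03,0.007,0,0,0,0])

```text
t: 9.55
eef_pos: [0.5268, 0.0001, 0.0412]
tcp_rot: [-0.0, 0.696, 0.718, -0.0]
ft_force: [-0.5, 1.4, 2.3]
gripper_width: 0.0001
gripper_force: 1.8
```

```bash
python3 look.py 4
```

```text
top [376. 264.] [ 0.5068 -0.0917] [ 0.5077 -0.0942] 44.0
top [313. 209.] [0.6212 0.0429] [0.6244 0.043 ] 98.0
side [311. 294.] [ 0.4967 -0.1276] [ 0.5077 -0.099 ] 88.5
side [306. 264.] [ 0.5252 -0.0275] [0.5375 0.0054] 89.5
side [320. 254.] [ 0.5694 -0.005 ] [0.5835 0.0288] 56.5
side [332. 241.] [0.6176 0.0354] [0.6337 0.0709] 68.5
```

View pics/side4.png

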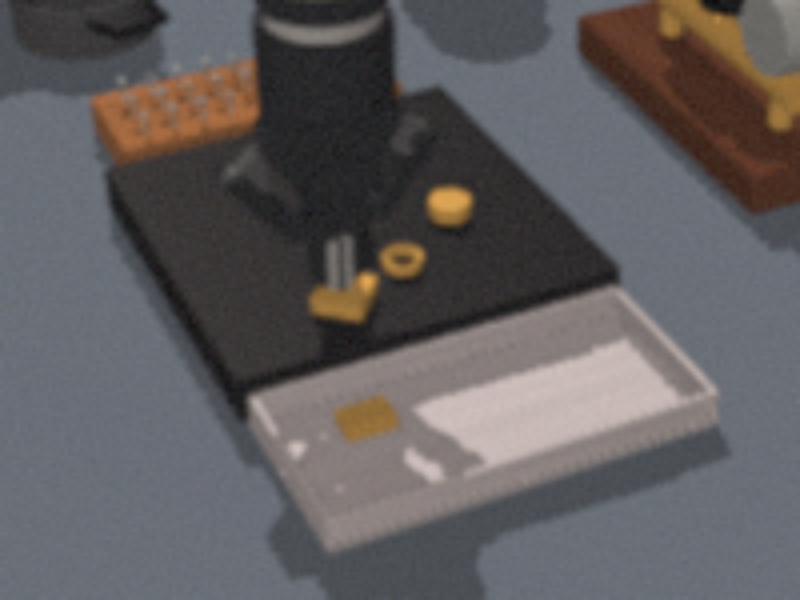

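Ring unmoved at crop pixel (402,260), and the angle's tip is just past it. I'll go straight for two rows, then slanted over the edge, and a little farther because the arms trail beside the fingers.

Emit:
drive_tool(moves=[-0.03,0,0,0,0,0,-0.03,0,0,0,0,0,-0.03,0.007,0,0,0,0,-0.03,0.007,0,0,0,0,-0.03,0.007,0,0,0,0,-0.03,0.007,0,0,0,0,-0.03,0.007,0,0,0,0,-0.03,0.007,0,0,0,0,-0.03,0.007,0,0,0,0,-0.03,0.007,0,0,0,0,-0.03,0,0,0,0,0,-0.03,0,0,0,0,0,-0.03,0,0,0,0,0,-0.03,0,0,0,0,0,0,0,0,0,0,0])

```text
t: 10.9
eef_pos: [0.5406, -0.0842, 0.0412]
tcp_rot: [0.0, 0.696, 0.718, -0.0]
ft_force: [-0.3, -0.7, -0.3]
gripper_width: 0.0001
gripper_force: 0.0
```

```bash
python3 look.py 5
```

```text
top [331. 233.] [0.5712 0.005 ] [0.5734 0.0045] 101.0
top [313. 210.] [0.6191 0.0432] [0.6223 0.0434] 119.5
side [315. 291.] [ 0.5088 -0.1216] [ 0.5204 -0.0927] 188.0
```

View pics/side5.png

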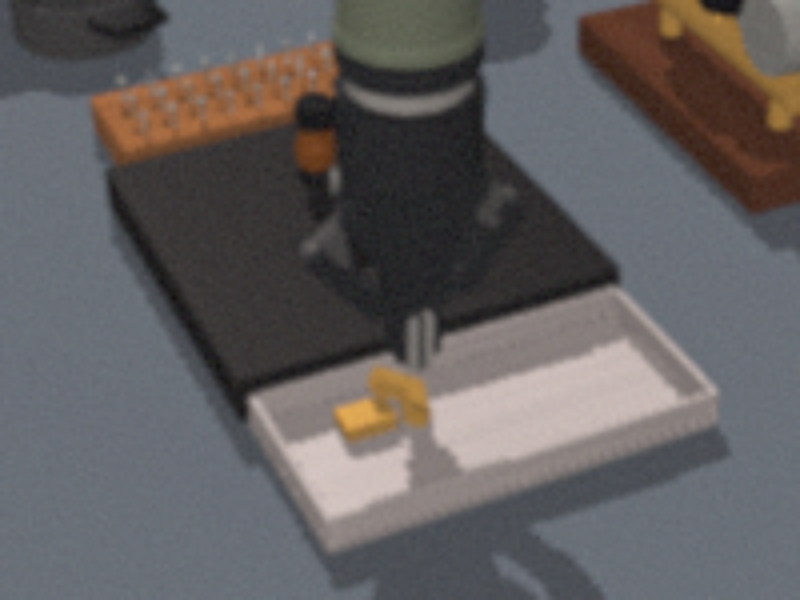

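The angle is over the edge but leans at crop pixel (400,390), beside the bar. I'll lift and move behind the disc, then look again with the view clear.

Emit:
drive_tool(moves=[0,0,-0.1,0,0,0,0,0,-0.1,0,0,0,0,0,-0.1,0,0,0,0,0,-0.1,0,0,0,0.1347,0.0688,0,0,0,0,0.1347,0.0688,0,0,0,0,0.1347,0.0688,0,0,0,0,0.1347,0.0688,0,0,0,0,0.1347,0.0688,0,0,0,0,0.1347,0.0688,0,0,0,0,0,0,0,0,0,0,0,0,0,0,0,0])

```text
t: 12.0
eef_pos: [0.618, 0.083, 0.121]
tcp_rot: [-0.0, 0.695, 0.719, -0.0]
ft_force: [0.1, -0.5, -0.1]
gripper_width: -0.0
gripper_force: 0.0
```

```bash
python3 look.py 6; python3 - <<'E'
import cv2,numpy as np
a=cv2.imread("pics/top6.png");b=cv2.imread("pics/side6.png")
cv2.imwrite("pics/c6.png",np.vstack([a[150:450,300:800],b[250:550,200:700]]))
E
```

```text
top [374. 258.] [ 0.5193 -0.0864] [ 0.5204 -0.0889] 179.0
top [331. 233.] [0.5713 0.0052] [0.5735 0.0046] 96.5
side [316. 291.] [ 0.5089 -0.1215] [ 0.5205 -0.0926] 188.0
side [320. 254.] [ 0.5693 -0.005 ] [0.5834 0.0288] 57.0
side [332. 241.] [0.6174 0.0352] [0.6335 0.0707] 69.5
```

View pics/c6.png

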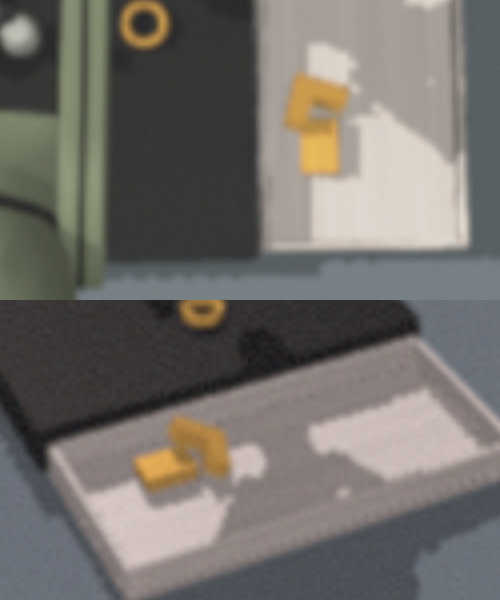

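The angle is inside the tray, clear of the wall, with one arm end resting on the bar at (310,110) of the top crop. The ring hasn't moved. I'll sweep the disc now.

Emit:
drive_tool(moves=[0,0,0.1,0,0,0,0,0,0.1,0,0,0,0,0,0.1,0,0,0,0,0,0.05,0,0,0,0,0,0.05,0,0,0,0,0,0,0,0,0,0,0,0,0,0,0])

```text
t: 12.68
eef_pos: [0.6178, 0.0806, 0.0411]
tcp_rot: [-0.0, 0.696, 0.718, -0.0]
ft_force: [0.5, 0.2, 0.5]
gripper_width: 0.0001
gripper_force: 0.0
```

Emit:
drive_tool(moves=[-0.025,0,0,0,0,0,-0.025,0,0,0,0,0,-0.025,0,0,0,0,0,-0.025,0,0,0,0,0,-0.025,0,0,0,0,0,-0.025,0,0,0,0,0,-0.025,0,0,0,0,0,-0.025,0,0,0,0,0,-0.025,0,0,0,0,0,-0.025,0,0,0,0,0,-0.025,0,0,0,0,0,-0.025,0,0,0,0,0,-0.025,0,0,0,0,0,-0.025,0,0,0,0,0])

```text
t: 13.85
eef_pos: [0.6201, 0.0107, 0.0412]
tcp_rot: [-0.0, 0.696, 0.718, -0.0]
ft_force: [1.3, 1.3, -0.1]
gripper_width: 0.0002
gripper_force: 0.3
```

```bash
python3 look.py 7
```

```text
top [373. 258.] [ 0.5192 -0.0864] [ 0.5203 -0.0888] 178.5
side [316. 291.] [ 0.5089 -0.1218] [ 0.5205 -0.0929] 190.0
side [320. 254.] [ 0.5693 -0.005 ] [0.5834 0.0288] 57.0
side [343. 254.] [ 0.6182 -0.0244] [0.6344 0.0086] 67.0
```

The disc is still centred on the fingers (side view at (343,254)). I'll push it over.

Emit:
drive_tool(moves=[-0.026,0,0,0,0,0,-0.026,0,0,0,0,0,-0.026,0,0,0,0,0,-0.026,0,0,0,0,0,-0.026,0,0,0,0,0,-0.026,0,0,0,0,0,-0.026,0,0,0,0,0,-0.026,0,0,0,0,0,-0.026,0,0,0,0,0,-0.026,0,0,0,0,0,-0.026,0,0,0,0,0,-0.026,0,0,0,0,0,-0.026,0,0,0,0,0,-0.026,0,0,0,0,0,-0.026,0,0,0,0,0,-0.026,0,0,0,0,0,0,0,0,0,0,0])

```text
t: 15.37
eef_pos: [0.6228, -0.0732, 0.0412]
tcp_rot: [0.0, 0.696, 0.718, -0.0]
ft_force: [0.5, 0.2, 0.7]
gripper_width: 0.0003
gripper_force: 0.0
```

Emit:
drive_tool(moves=[0,0,-0.1,0,0,0,0,0,-0.1,0,0,0,0,0,-0.1,0,0,0,0,0,-0.1,0,0,0,0,0,-0.1,0,0,0,0,0,-0.1,0,0,0,0,0,-0.1,0,0,0,0,0,0,0,0,0,0,0,0,0,0,0])

```text
t: 16.12
eef_pos: [0.6237, -0.0721, 0.1828]
tcp_rot: [0.002, 0.696, 0.718, 0.001]
ft_force: [0.1, 0.8, 0.5]
gripper_width: 0.0
gripper_force: 0.0
```

```bash
python3 look.py 8; python3 - <<'E'
from h import *
i,c=shot("wrist")
for b in blobs(i,(12,120,100),(35,255,255),100):
    M=cv2.moments(b);p=[M["m10"]/M["m00"],M["m01"]/M["m00"]];print(np.round(p),ray(p,c,.014).round(4),ray(p,c,.037).round(4))
a=cv2.imread("pics/top8.png");b=cv2.imread("pics/side8.png")
s=cv2.resize(np.vstack([a[100:500,200:800],b[200:560,100:700]]),None,fx=.75,fy=.75)
cv2.imwrite("pics/c8.png",s)
E
```

```text
top [374. 251.] [ 0.5349 -0.0878] [ 0.5363 -0.0903] 64.5
top [329. 232.] [0.5723 0.0082] [0.5745 0.0077] 39.0
side [316. 291.] [ 0.5088 -0.1217] [ 0.5204 -0.0928] 187.0
side [357. 279.] [ 0.6052 -0.122 ] [ 0.6208 -0.0932] 68.5
side [320. 254.] [ 0.5694 -0.005 ] [0.5835 0.0288] 56.5
[326. 237.] [[ 0.6229 -0.085 ]] [[ 0.6226 -0.0783]]
[196. 237.] [[ 0.5221 -0.0879]] [[ 0.5295 -0.081 ]]
[253. 112.] [[0.5681 0.0057]] [[0.572  0.0054]]
```

View pics/c8.png

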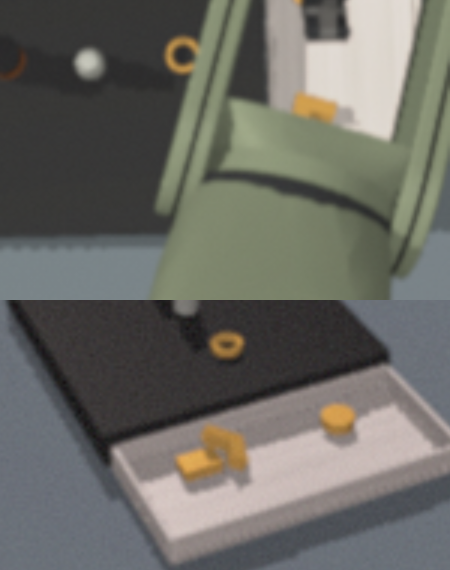

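```bash
python3 -c "
from station import job
print(job.job_done())"
```

```text
the job is handed in; nothing more can be done
None
```

I swept the bar, angle and disc over the board's edge into the tray and handed the job in at about 16 s; the angle rests with one arm end on the bar, the ring's measured position is unchanged, and the vial, punch and other bench items, checked only by eye, showed no sign of being touched.

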